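Take the king out of the doorway and slide the cabinet shut

ROBOT

A 7-joint arm with a two-finger parallel gripper is mounted at the origin on the work surface. World frame = base frame: x ahead of the robot, y to its left, z up, the work surface at z = 0. Lengths are in mm, angles in degrees, forces in N, time in s.
With the tool pointing down it reaches from about 425 to 875 mm from the base axis. Payload 8.4 kg.
Tool frame: the origin (TCP) lies on the centre line of the jaws, within the pads' length; the fingertips stand 19 mm ahead of it and the grasp point (between the pads) is the TCP; z points along the fingers, y is the line along which they close (so a half turn about z gives the same grasp; the last joint's range is limited). The gripper opens to 85 mm and grips with 20 to 120 N. Pads are 22 mm wide; open, the fingers measure 114 mm over their backs; the gripper's body (76 mm by 85 mm) begins 54 mm behind the grasp point. The pads swing forward as they close: fully open they stand 13 mm farther back than shut.
Start: joints at [70.692, 19.091, 2.286, 83.961, -0.768, 76.965, -3.352], TCP at [153.096, -631.685, 250.308] pointing down, gripper open.
Joint ranges: [-147.57, 147.57], [-21.85, 119.76], [-74.77, 79.35], [14.55, 137.4], [-85.83, 265.84], [4.83, 119.75], [-152.11, 152.11]. Speed limits (degrees/s): [127.2, 127.2, 159.86, 159.86, 180, 180, 180].

INTERFACE

Orientations are given as a 3x3 rotation matrix whose columns are the frame's x, y, z axes.
In Python, from workcell import robot gives the robot as it stands. Calls block until the motion is done:
- robot.goto(position, orientation): joint-space move of the TCP to a pose.
- robot.move_linear(position, orientation=None, rate=150, contact_N=None): straight line of the TCP; orientation=None keeps the orientation; rate is the mean speed in mm/s. With contact_N (N) it stops when the force on the tool has changed by that much, and returns True; else False.
- robot.move_joints(angles): joint-space move.
- robot.open() and robot.grab(newtons=None): open the fingers fully, or close them until they stop; newtons is the grip in N (None keeps the last).
- robot.sleep(seconds).
- robot.ik(position, orientation): joint angles nearest the present ones, or None.
- robot.read_state(): the state.
- robot.read_camera(name): name is "side" or "top"; returns a dict with "img" (384x512x3 uint8, red, green, blue), "camera_matrix" (3x3 intrinsics, pixels), "distortion" ([k1, k2, p1, p2, k3] as OpenCV has them; the pictures are not rectified), "rvec" (rotation vector, rad) and "tvec" (3), from world to camera coordinates, as OpenCV has them. Camera axes: x right, y down, z forward; pixel columns grow to the right and rows downward; lengths in mm; the calibration is good to about 2 mm. A picture is of the moment at which its call begins. There is no depth.
A pose or a line that the arm cannot do raises robot.PlanningError and nothing moves.
- robot.finish_job(): hands the job in; it is judged then, once.
The state is a dict: "t": time; "joint_positions": joint angles; "qd": joint speeds; "joint_efforts": joint torques, N m; "tcp_pos": TCP position; "ee_rot": TCP orientation; "ft_force": force on the tool from outside, world axes, zero at the start; "torque": the same for the moment, N m; "width": opening from 0.0 (shut) to 1.0 (fully open); "grasp_force": force on a finger pad.
Only numpy, scipy, OpenCV 4.12 (cv2) and the standard library are available. Lean on these libraries where they do the work, as an engineer would, in place of code of your own. Each camera call takes 0.05 s, during which the arm holds its last target. There are 200 camera calls.

TASK

The chess king has been left standing in the doorway of the glass cabinet, so its sliding door cannot shut. Take the king out and stand it upright on the tan mat, its whole base on the mat, without letting it fall over; then slide the door along its track until it is fully home against the frame. Leave everything else where it is and let go of everything at the end.

Things in the scene. Friction and masses are not known exactly. Their poses are not given: they have to be found in the camera images.
- cabinet: Fixed ash and glass display cabinet, 490 wide (y), 230 deep (x), 305 high; glass top and back. Origin: under its middle, on the table. Its x runs front to back (front faces the robot), y to its left, z up. A fixed glass pane at x -50 closes its right half (y -225 to 0). An inner ash shelf (z 146 to 154) fills x -12 to +73, y -224 to -9; behind the doorway it is empty.
- doorway (a point): Foot of the doorway: on the flat sill (60 above the table; sill front edge 25 ahead of this point), in the door's plane, at the left end wall's inner face, where the door's edge arrives when closed. Cabinet axes. The opening runs from here to the door's left edge and 235 up.
- top_edge (a point): Middle of the lower front edge of the cabinet's glass top, 295 above the table. The top overhangs the door's middle plane by 45, so doorway and pull cannot be reached with a tool pointing straight down; lean the gripper back toward the robot by about 28 to 45 degrees.
- door (a joint): Sliding glass door with ash frame, 225 wide, 226 high, 12 thick, on the left of and in front of the fixed pane. Value in m: 0 = closed against the left end wall; grows as the door moves to the cabinet's right (its -y), at most 0.218. About 2 N of friction plus light damping; stays where left.
- door_handle (a point): Middle of the door's steel pull, 150 above the table: an upright bar 12 x 12, 80 long, at the middle of the door's width, standing free 40 in front of the door frame's face (to bar middle). Two stand-offs no wider than the bar, 34 above and below, join it to the door. Cabinet axes; moves with the door.
- king: Ivory-coloured plastic chess king, the tall piece with a cross on top, 95 high, about 60 g (varies). Loose, upright on the sill in the doorway. Origin: centre of underside, z up. Base 36 in diameter, 9 high, tapering to a straight stem 22 in diameter from 20 to 59 above the origin; collar 30 in diameter above that, head 26.
- mat: Tan hard silicone mat lying on the table, fixed, 130 (its x) by 180 (its y), 4 thick. Origin: centre of its underside. It lies either to the left or to the right in front of the cabinet.
- case: Bystander: lidded polypropylene case with clips, 116 x 166 x 59 high, on the table on the other side from the mat. Origin: centre of underside.
- cottage: Bystander: red resin cottage, about 50 x 56 x 73 high, inside the cabinet on the inner shelf. Origin: centre of underside.
- pawn_a: Bystander: ivory-coloured plastic pawn, 28 in diameter, 53 high, on the table in front of the cabinet. Origin: centre of underside.
- pawn_b: Bystander: a second pawn like the first.
- jar: Bystander: lidded jar, 52 in diameter, 70 high, on the table at the right. Origin: centre of underside.
- mug: Bystander: white mug, 80 in diameter, 90 high, on the table at the right. Origin: centre of underside.
There are look-alikes about, which are no part of the job. Leave any yellow look-alike of the king alone.

How it is judged (in metres and radians):
On the way, in this order (a step that is already met when the one before it is completed fails the run):
1. the king stands upright on the mat, let go (angle between king's own z axis and vertical below 0.15 rad and contact force between king and the fingers below 0.05 N and x of king in the frame of mat between -0.048 and 0.048 m and y of king in the frame of mat between -0.073 and 0.073 m and z of king in the frame of mat between 0 and 0.008 m), for 0.2 s.
2. the door is fully home against the frame (value of joint door below 0.005 m), for 0.2 s.
At the end, for the whole second after the job is handed in: The king stands upright (within 0.15 rad) and at rest on the mat, its centre at least 17 mm inside the mat's edges, and the door is within 5 mm of fully closed; nothing is held (all of step 1 and value of joint door below 0.005 m and linear speed of king below 0.02 m/s); the robot touches nothing.
It fails at once if the king falls over (leans more than 1 rad) (angle between king's own z axis and vertical above 1 rad).
It fails at once if a bystander (case, cottage, pawns, jar, mug) is moved more than 30 mm (distance of any of case, cottage, pawn_a, pawn_b, jar, mug from where it was at the start of the episode above 0.03 m).
It also fails if it takes over 56 s, if anything falls off the work surface, if the arm or the gripper's body presses on something with over 40 N, if the wrist force passes 120 N, or if a joint passes its speed limit or range.

## Working session

There is one attempt and no reset: what is moved stays moved. The work goes in short steps, each a Python script; the robot and the scene stay as the last script left them, time stands still between calls to the robot, and variables do not carry over. Pictures are saved under pics/ and viewed, at most 10 in all, crops included, and the job is handed in when it is done.

```bash
mkdir -p pics
cat > h.py <<'E'
import numpy as np, cv2
from workcell import robot
def cam(n):
    c=robot.read_camera(n); return c
def P(c,pts):
    return cv2.projectPoints(np.float64(pts).reshape(-1,1,3),np.array(c["rvec"],float),np.array(c["tvec"],float),np.array(c["camera_matrix"],float),np.array(c["distortion"],float))[0][:,0]
def ray(c,px):
    u=cv2.undistortPoints(np.float64(px).reshape(-1,1,2),np.array(c["camera_matrix"],float),np.array(c["distortion"],float))[:,0]
    R=cv2.Rodrigues(np.array(c["rvec"],float))[0]; t=np.array(c["tvec"],float).ravel()
    return -R.T@t, np.c_[u,np.ones(len(u))]@R
def onz(c,px,z):
    o,d=ray(c,px); return o+d*((z-o[2])/d[:,2])[:,None]
def tri(c1,p1,c2,p2):
    o,d=ray(c1,p1);q,e=ray(c2,p2);d=d[0];e=e[0]
    s=np.linalg.lstsq(np.c_[d,-e],q-o,rcond=None)[0]
    a=o+s[0]*d;b=q+s[1]*e
    return (a+b)/2,np.linalg.norm(a-b)
def save(c,n): cv2.imwrite("pics/"+n,c["img"][:,:,::-1])
E
ls
python3 - <<'E'
from h import *
for n in("top","side"):
    c=cam(n); np.save(n+"0.npy",c,allow_pickle=True)
    cv2.imwrite(f"pics/{n}0.png",cv2.resize(c["img"][:,:,::-1],(800,600),interpolation=cv2.INTER_CUBIC))
    print(n,ray(c,[[256,192]]))
print(robot.read_state()["t"])
E
```

```text
h.py
pics
top (array([ 461.88074585,  -60.92461318, 1181.65376395]), array([[ 0.05932124, -0.0173123 , -0.99809199]]))
side (array([ 228.32856878,  791.78152297, 1017.74811596]), array([[ 0.28277912, -0.69291335, -0.66354001]]))
0.1
```

View pics/top0.png

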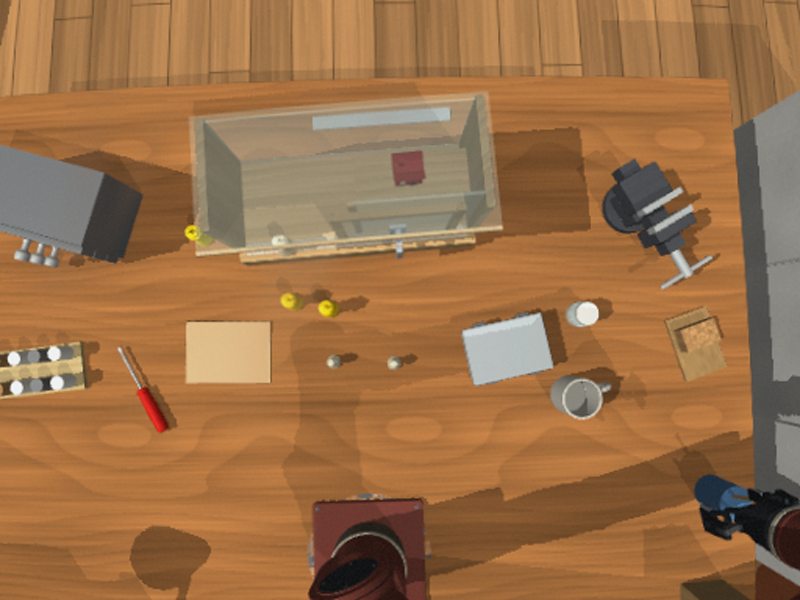

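View pics/side0.png

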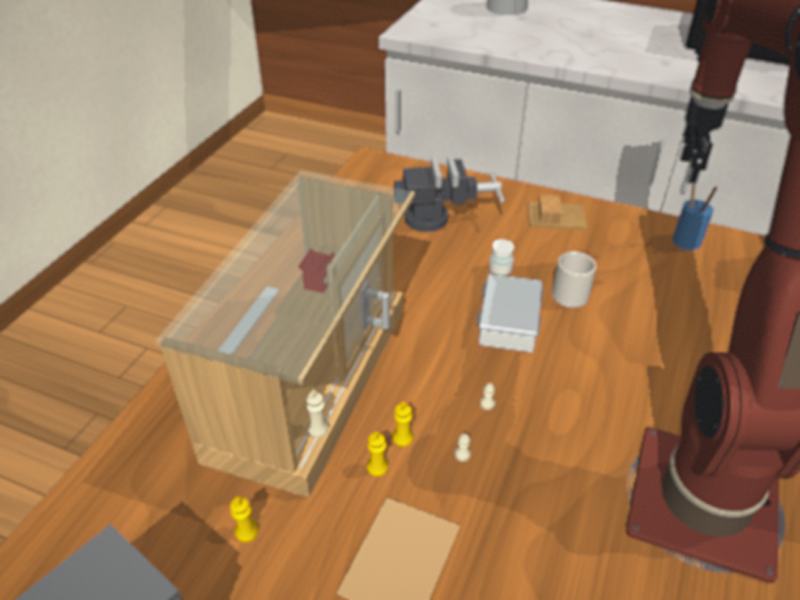

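The top view shows the cabinet's glass top with its front corners near (197,254) and (502,229). The mat is at (228,352), the white king at (280,241), the pull at (397,240), and there are yellow look-alikes in front of the doorway at (290,300) and (327,308). In the side view the king is at (316,412) and the pull at (378,308). Next I'll zoom in on both.

Run:
```python
from h import *
T=np.load("top0.npy",allow_pickle=True).item();S=np.load("side0.npy",allow_pickle=True).item()
a=cv2.resize(T["img"][50:180,115:335,::-1],None,fx=3.6,fy=3.6,interpolation=cv2.INTER_CUBIC)
b=cv2.resize(S["img"][100:320,100:350,::-1],None,fx=2.7,fy=2.7,interpolation=cv2.INTER_CUBIC)
cv2.imwrite("pics/tc.png",a);cv2.imwrite("pics/sc.png",b)
k=1.5625
print(onz(T,np.array([[197,254],[502,229],[488,93],[190,117]])/k,305).round())
hsv=cv2.cvtColor(T["img"],cv2.COLOR_RGB2HSV)
print("mat hsv",hsv[225,146],"table",hsv[225,190])
m=cv2.inRange(T["img"],T["img"][225,146].astype(int)-22,T["img"][225,146].astype(int)+22)
cs=max(cv2.findContours(m,0,1)[0],key=cv2.contourArea)
r=cv2.minAreaRect(cs);q=onz(T,cv2.boxPoints(r),4)
print("mat",q.round(),q.mean(0),np.linalg.norm(q[1]-q[0]),np.linalg.norm(q[2]-q[1]))
```

```text
[[ 596.  244.  305.]
 [ 623. -242.  305.]
 [ 849. -229.  305.]
 [ 821.  258.  305.]]
mat hsv [ 18  98 224] table [ 14 161 150]
mat [[497. 373.   4.]
 [493. 196.   4.]
 [368. 198.   4.]
 [372. 375.   4.]] [432.75038036 285.68422574   4.        ] 176.98651105560435 124.51805469636736
```

View pics/tc.png

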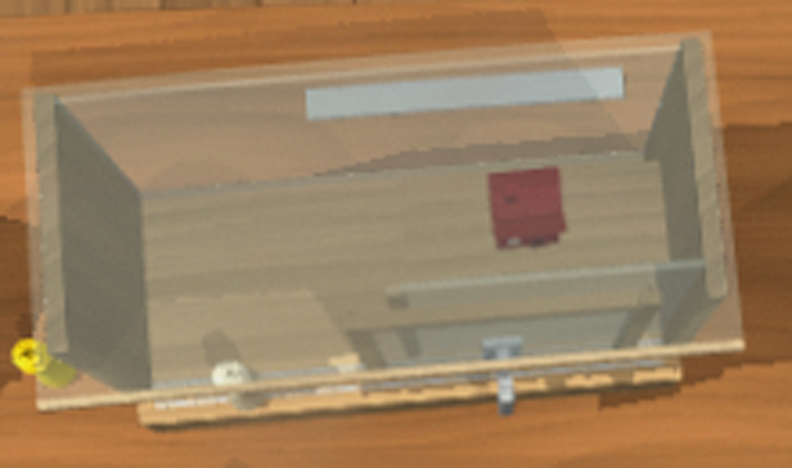

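View pics/sc.png

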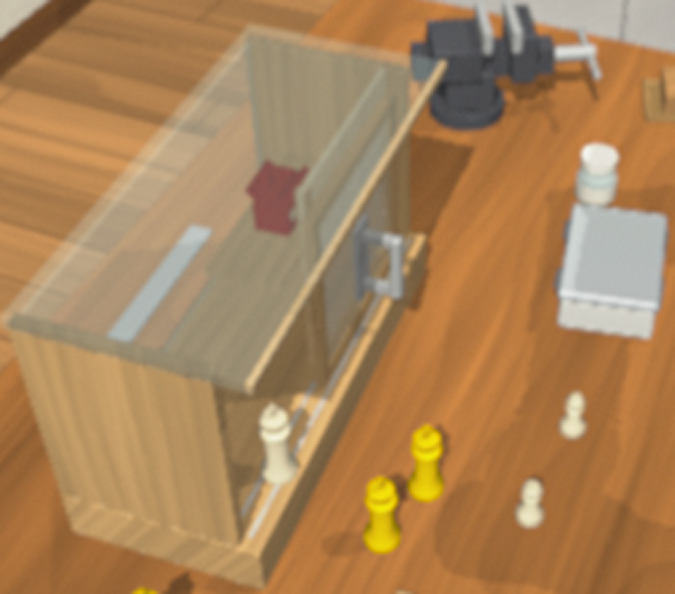

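The crops show the king's cross at crop pixel (233,372) in the top view and (271,405) in the side view, with its base centre near (281,473). In the side view the pull bar runs from (397,237) to (397,297).

Run:
```python
from h import *
T=np.load("top0.npy",allow_pickle=True).item();S=np.load("side0.npy",allow_pickle=True).item()
t=lambda x,y:[[x/3.6+115,y/3.6+50]]
s=lambda x,y:[[x/2.7+100,y/2.7+100]]
print("cross",tri(T,t(233,370),S,s(272,406)), onz(S,s(272,406),155).round(), onz(T,t(233,370),153).round())
print("base",onz(S,s(280,474),62).round(),"yellow",onz(S,s(382,545),2).round(),onz(S,s(428,493),2).round())
print("bar",onz(S,s(397,236),190).round(),onz(S,s(397,297),110).round())
print("bar top",onz(T,t(506,398),190).round(),tri(T,t(506,398),S,s(396,238)))
print("front edge lower z295",onz(S,s(250,388),295).round(),onz(T,t(40,408),295).round(),onz(T,t(743,346),295).round())
print("sill front top corner",onz(S,s(265,540),60).round())
I=S["img"].astype(int);m=((I.min(2)>115)&(I[...,0]-I[...,2]<75)).astype(np.uint8)
n,l,st,ce=cv2.connectedComponentsWithStats(m)
for i in range(1,n):
    if st[i,4]>60 and 180<ce[i][0]<340 and ce[i][1]>220: print(st[i],ce[i])
for x in([700,0,0],):pass
# predicted king silhouette given cross position
R=np.array([[0,-1,0],[1,0,0],[0,0,1]])
```

```text
cross (array([644.6610642 , 141.23788209, 144.7223233 ]), np.float64(0.7591204458611553)) [[640. 149. 155.]] [[643. 139. 153.]]
base [[637. 155.  62.]] yellow [[529. 155.   2.]] [[511.  79.   2.]]
bar [[612. -81. 190.]] [[609. -73. 110.]]
bar top [[609. -79. 190.]] (array([610.3406786 , -78.8841766 , 188.96752657]), np.float64(2.8667676916201255))
front edge lower z295 [[598. 243. 295.]] [[595. 248. 295.]] [[ 626. -244.  295.]]
sill front top corner [[615. 228.  60.]]
[192 245  23  54 386] [201.82901554 267.5388601 ]
[307 245  10  17 115] [312.0173913  253.91304348]
[209 246  12  23  61] [214.57377049 256.36065574]
[291 278  10  17 131] [295.95419847 286.52671756]
```

Run:
```python
from h import *
from scipy.optimize import least_squares
T=np.load("top0.npy",allow_pickle=True).item();S=np.load("side0.npy",allow_pickle=True).item()
I=S["img"].astype(int);m=((I.min(2)>105)&(I[...,0]-I[...,2]<75)).astype(np.uint8)
for r in range(244,302,2): c=np.flatnonzero(m[r,185:222])+185; print(r,c.min() if len(c) else 0,c.max() if len(c) else 0,len(c),end=" | ")
print()
I=T["img"].astype(int)
for r in range(148,164): print(r,[tuple(I[r,c]) for c in range(172,190,2)])
for x,y in((644,140),(644,146),(640,150),(637,155)):
    z=[60,95,119,155]
    print(x,y,P(S,[[x,y,q] for q in z]).round(1).tolist(),P(T,[[x,y,q] for q in z]).round(1).tolist())
```

```text
244 191 221 5 | 246 213 221 6 | 248 212 220 5 | 250 199 219 9 | 252 197 218 15 | 254 196 217 18 | 256 196 216 18 | 258 196 214 15 | 260 196 213 14 | 262 197 212 13 | 264 198 212 12 | 266 198 210 11 | 268 198 209 12 | 270 198 209 12 | 272 198 210 13 | 274 197 209 13 | 276 197 208 12 | 278 195 206 11 | 280 194 203 6 | 282 193 202 5 | 284 192 201 5 | 286 191 200 5 | 288 190 199 5 | 290 190 198 4 | 292 194 197 4 | 294 193 196 4 | 296 192 195 4 | 298 192 194 3 | 300 0 0 0 | 
148 [(np.int64(148), np.int64(136), np.int64(109)), (np.int64(151), np.int64(137), np.int64(111)), (np.int64(150), np.int64(137), np.int64(111)), (np.int64(150), np.int64(135), np.int64(110)), (np.int64(150), np.int64(136), np.int64(110)), (np.int64(165), np.int64(149), np.int64(117)), (np.int64(163), np.int64(148), np.int64(115)), (np.int64(161), np.int64(146), np.int64(115)), (np.int64(164), np.int64(148), np.int64(117))]
149 [(np.int64(148), np.int64(136), np.int64(111)), (np.int64(149), np.int64(135), np.int64(109)), (np.int64(149), np.int64(138), np.int64(111)), (np.int64(153), np.int64(141), np.int64(114)), (np.
[... 6069 characters left out ...]
(124)), (np.int64(161), np.int64(143), np.int64(112)), (np.int64(191), np.int64(158), np.int64(112)), (np.int64(196), np.int64(158), np.int64(107))]
644 140 [[203.8, 271.1], [202.8, 262.7], [202.1, 256.7], [201.0, 247.5]] [[185.3, 157.4], [183.3, 155.6], [181.8, 154.3], [179.4, 152.3]]
644 146 [[202.8, 272.7], [201.8, 264.3], [201.1, 258.4], [199.9, 249.1]] [[183.4, 157.4], [181.3, 155.7], [179.8, 154.4], [177.3, 152.3]]
640 150 [[203.5, 274.3], [202.4, 265.9], [201.7, 259.9], [200.6, 250.7]] [[182.2, 158.7], [180.0, 157.0], [178.5, 155.7], [176.0, 153.7]]
637 155 [[203.6, 276.0], [202.6, 267.6], [201.9, 261.7], [200.7, 252.4]] [[180.6, 159.7], [178.4, 158.0], [176.8, 156.8], [174.3, 154.8]]
```

```bash
cat >> h.py <<'E'
YAW=np.deg2rad(3.2)
def Rot(a,az=YAW,s=1):
    f=np.array([np.cos(az),np.sin(az),0]); u=np.array([0,0,1.])
    a=np.deg2rad(a); z=np.sin(a)*f-np.cos(a)*u
    y=s*np.cross(u,f); return np.c_[np.cross(y,z),y,z]
K=np.array([644,147,100.]); M=np.array([433,286,45.]); B=np.array([610,-79,150.])
E
python3 - <<'E'
from h import *
for a in(32,38):
  for s in(1,-1):
    R=Rot(a,s=s);z=R[:,2]
    for n,p in(("K",K),("Kpre",K-130*z),("M",M),("Mup",M+[0,0,130]),("B",B),("Bpre",B-100*z),("Bend",B+[-11,193,0]),("via",np.array([450,-250,420]))):
        q=robot.ik(p,R); print(a,s,n,None if q is None else np.round(q))
for az in(-20,0,20,35,50,70):
  for s in (1,-1):
    R=Rot(38,np.deg2rad(az),s); print(az,s,[robot.ik(p,R) is not None for p in(M,M+[0,0,130])])
E
```

```text
32 1 K [ 16.  17. -41. 117.  50.  27.  31.]
32 1 Kpre [ 43.  -3. -64. 119.  13.  33.  62.]
32 1 M [  6.  16. -63. 132.  71.  41. -17.]
32 1 Mup [ -4.  -7. -46. 127.  30.  40.  21.]
32 1 B [ 44.   6. -39. 121.  -4.  23. 102.]
32 1 Bpre [ 21.  -9. -13. 122. -14.  35. 110.]
32 1 Bend [ 48.  11. -71. 121.  41.  30.  42.]
32 1 via [ 31. -16.   5. 107. -20.  65. 134.]
32 -1 K [   6.   15.  -31.  118.   44.   25. -145.]
32 -1 Kpre [  49.   -4.  -70.  119.   12.   32. -117.]
32 -1 M [-123.   22.   77.  137.    9.   15. -146.]
32 -1 Mup [  23.  -11.  -70.  126.   20.   36. -149.]
32 -1 B [ 41.   5. -36. 121.  -5.  23. -77.]
32 -1 Bpre [ 50.  -9. -39. 121. -22.  36. -62.]
32 -1 Bend [  18.    5.  -39.  122.   27.   26. -128.]
32 -1 via [ 60. -15. -17. 106. -29.  68. -39.]
38 1 K [  5.  14. -31. 122.  65.  20.  13.]
38 1 Kpre [ 16.  -6. -40. 126.  22.  25.  51.]
38 1 M None
38 1 Mup [  2.  -9. -55. 130.  38.  36.  11.]
38 1 B [ 61.   6. -55. 125.  -7.  15. 107.]
38 1 Bpre [  9. -12.  -0. 129. -16.  27. 113.]
38 1 Bend [ 50.   8. -73. 125.  52.  23.  30.]
38 1 via [ 21. -20.  14. 111. -21.  60. 135.]
38 -1 K [ -58.   13.   38.  125.   26.    9. -134.]
38 -1 Kpre [ 58. -16. -75. 125. -12.  23. -98.]
38 -1 M None
38 -1 Mup None
38 -1 B [ 39.   3. -32. 126. -18.  15. -64.]
38 -1 Bpre [ 51. -13. -37. 127. -35.  30. -49.]
38 -1 Bend [ -34.   -0.   13.  129.   37.   18. -140.]
38 -1 via [ 63. -18. -17. 110. -37.  65. -32.]
-20 1 [True, True]
-20 -1 [True, False]
0 1 [True, True]
0 -1 [True, False]
20 1 [False, True]
20 -1 [False, True]
35 1 [False, True]
35 -1 [False, True]
50 1 [False, True]
50 -1 [False, True]
70 1 [True, True]
70 -1 [True, True]
```

Run:
```python
from h import *
R=Rot(34);z=R[:,2]
for p in ([430,-200,420],[470,100,400]):
    robot.goto(np.array(p,float),R); s=robot.read_state(); print(s["t"],np.round(s["joint_positions"]))
robot.goto(K-140*z,R); s=robot.read_state(); print(s["t"],np.round(s["joint_positions"]),np.round(s["tcp_pos"]))
try:
    print("lin",robot.move_linear(K-45*z,R,rate=120))
except robot.PlanningError as e: print("PE",e)
s=robot.read_state(); print(s["t"],np.round(s["joint_positions"]),np.round(s["tcp_pos"]),s["ft_force"])
a=cam("side")["img"][140:320,130:350,::-1];b=cam("top")["img"][90:200,110:310,::-1]
a=cv2.resize(a,(660,540),interpolation=2); cv2.imwrite("pics/s1.png",a)
```

```text
Traceback (most recent call last):
workcell.PlanningError: the arm cannot take that pose within its joint ranges
```

```bash
cat > s1.py <<'E'
from h import *
R=Rot(34);z=R[:,2]
s=lambda: (lambda s:print(round(s["t"],1),np.round(s["joint_positions"]),np.round(s["tcp_pos"]),np.round(s["ft_force"],1),round(s["width"],2)))(robot.read_state())
for p,Q in (([480,-250,400],Rot(10)),([520,100,380],Rot(20)),(K-140*z,R)):
    robot.goto(np.array(p,float),Q); s()
print("lin",robot.move_linear(K-45*z,R,rate=120)); s()
a=cam("side")["img"][140:320,130:350,::-1]
cv2.imwrite("pics/s1.png",cv2.resize(a,(660,540),interpolation=2))
E
python3 s1.py
```

```text
2.0 [ 49.  -1. -23.  90.  -5.  82. 120.] [ 480. -251.  400.] [-1.4  0.8  0.3] 1.0
3.3 [ 40. -13. -48. 101.  -9.  68.  86.] [520.  98. 380.] [ 0.8 -0.7  0.2] 1.0
4.1 [ 49.  -9. -68. 121.   3.  30.  70.] [567. 142. 217.] [ 0.4 -0.4  1. ] 1.0
lin False
5.3 [ 36.  15. -63. 120.  53.  31.  29.] [619. 146. 138.] [-0.2 -0.  -0.9] 1.0
```

View pics/s1.png

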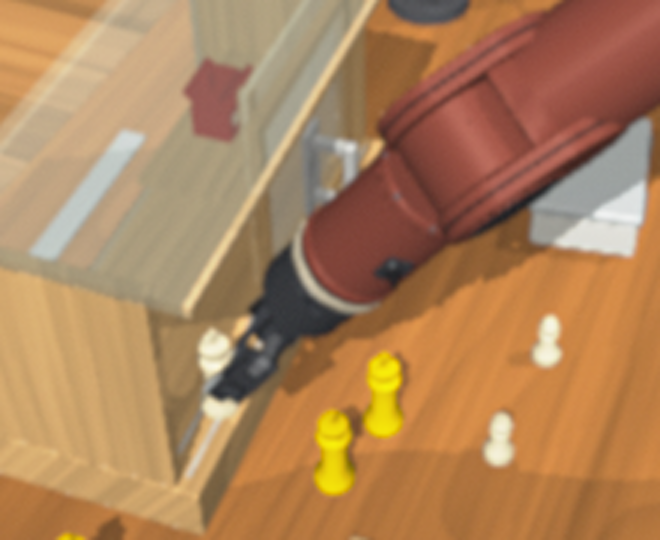

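The near finger at about (245,375) is lined up with the king's stem at (217,375), and everything else is clear. I'll go in and grip.

```bash
cat > s2.py <<'E'
from h import *
R=Rot(34);z=R[:,2]
s=lambda: (lambda s:print(round(s["t"],1),np.round(s["joint_positions"]),np.round(s["tcp_pos"]),np.round(s["ft_force"],1),round(s["width"],3),s["grasp_force"]))(robot.read_state())
print(robot.move_linear(K,R,rate=60,contact_N=6)); s()
robot.grab(25); s()
robot.move_linear(K+[0,0,4],R,rate=30); s()
robot.move_linear(K-120*z,R,rate=80); s()
c=cam("side"); np.save("side2.npy",c,allow_pickle=True)
cv2.imwrite("pics/s2.png",cv2.resize(c["img"][100:320,110:370,::-1],(650,550),interpolation=2))
for az in(-20,-10,0,3.2):
  print(az,[None if (q:=robot.ik(np.array([x,y,zz],float),Rot(34,np.deg2rad(az)))) is None else np.round(q) for x,y,zz in((445,286,44),(445,286,180))])
E
python3 s2.py
```

```text
False
6.3 [ 28.  21. -57. 118.  64.  30.  20.] [644. 147. 100.] [ 1.  -0.8 -0.5] 0.999 0.0
6.9 [ 28.  21. -56. 118.  64.  30.  20.] [644. 147. 100.] [0.  0.2 1.4] 0.267 19.284836094884668
7.2 [ 29.  21. -57. 118.  63.  31.  21.] [644. 147. 104.] [ 0.3 -0.7 -1.2] 0.264 19.533678348093417
8.8 [ 51.  -3. -72. 121.  16.  29.  59.] [577. 143. 199.] [-0.2 -0.9 -1.6] 0.262 19.54556280492625
-20 [array([  2.,  33., -69., 124.,  75.,  69., -40.]), array([ 11.,  11., -74., 118.,  50.,  64., -17.])]
-10 [array([  6.,  29., -70., 128.,  77.,  61., -32.]), array([ -3.,   0., -54., 122.,  41.,  51.,  -1.])]
0 [array([ 11.,  24., -71., 131.,  79.,  51., -24.]), array([ 20.,  -7., -69., 125.,  30.,  39.,  19.])]
3.2 [array([ 12.,  23., -70., 132.,  79.,  47., -22.]), array([ 23., -11., -70., 126.,  24.,  35.,  28.])]
```

View pics/s2.png

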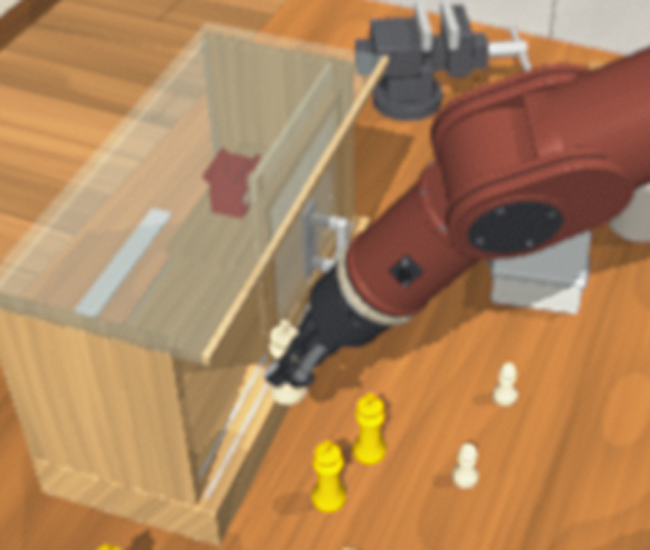

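The king is held upright at (285,365), clear of the cabinet, and the finger width matches the 22 mm stem. Now to place it.

```bash
cat > s3.py <<'E'
from h import *
s=lambda: (lambda s:print(round(s["t"],1),np.round(s["joint_positions"]),np.round(s["tcp_pos"],1),np.round(s["ft_force"],1),round(s["width"],3),round(s["grasp_force"],1)))(robot.read_state())
A=np.deg2rad(-10); Q=Rot(34,A); p=np.array([442,284,44.])
try: robot.move_linear([442,284,180],Q,rate=90)
except robot.PlanningError as e: print(e); robot.goto(np.array([442,284,180.]),Q)
s()
robot.move_linear(p+[0,0,15],Q,rate=80); s()
print(robot.move_linear(p-[0,0,5],Q,rate=12,contact_N=4)); s()
for n in("side","top"):
    c=cam(n); np.save(n+"3.npy",c,allow_pickle=True)
cv2.imwrite("pics/s3.png",cv2.resize(np.load("side3.npy",allow_pickle=True).item()["img"][220:384,190:350,::-1],(585,600),interpolation=2))
E
python3 s3.py
```

```text
11.1 [ 19.   0. -74. 122.  42.  50.  -1.] [442.2 283.7 180.1] [-0.  -0.1 -1.4] 0.267 19.5
12.8 [  2.  21. -64. 128.  70.  55. -29.] [442.2 284.1  59.5] [ 0.4  0.4 -1.3] 0.262 19.5
True
14.0 [  0.  23. -63. 128.  73.  55. -31.] [441.8 284.   43.6] [-0.2  1.2  1.4] 0.257 14.5
```

View pics/s3.png

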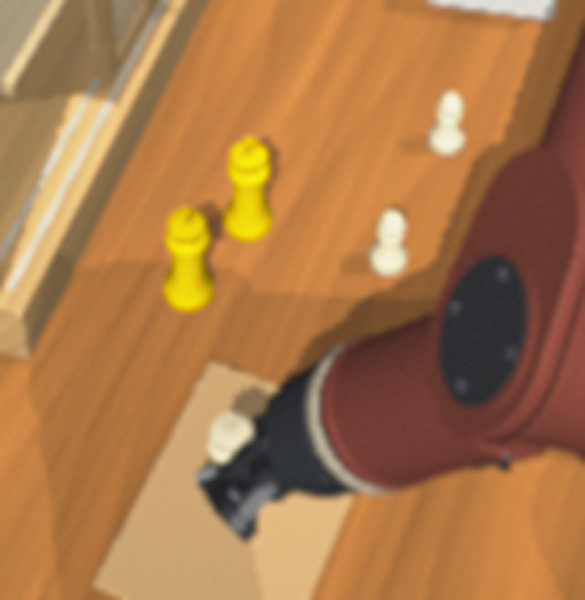

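The king's head is at (230,437) over the mat, and contact came at the expected height. I'll release it, back off and verify.

```bash
cat > s4.py <<'E'
from h import *
s=lambda: (lambda s:print(round(s["t"],1),np.round(s["joint_positions"]),np.round(s["tcp_pos"],1),np.round(s["ft_force"],1),round(s["width"],3),round(s["grasp_force"],1)))(robot.read_state())
Q=Rot(34,np.deg2rad(-10)); p=np.array(robot.read_state()["tcp_pos"])
robot.open(); robot.sleep(.2); s()
robot.move_linear(p-110*Q[:,2],Q,rate=90); s()
robot.goto(np.array([440,120,330.]),Rot(25)); s()
R=Rot(34);z=R[:,2]
for n in("side","top"):
    c=cam(n); np.save(n+"4.npy",c,allow_pickle=True)
cv2.imwrite("pics/s4.png",cv2.resize(np.load("side4.npy",allow_pickle=True).item()["img"][150:384,170:400,::-1],(590,600),interpolation=2))
E
python3 s4.py
```

```text
14.9 [  0.  23. -63. 128.  73.  55. -31.] [441.7 283.6  43.4] [0.6 0.1 0.9] 0.999 0.0
16.3 [  7.   2. -72. 128.  46.  52. -15.] [381.3 294.2 134.4] [-0.4  0.  -0. ] 1.0 0.0Traceback (most recent call last):
  File "s4.py", line 6, in <module>
    robot.goto(np.array([440,120,330.]),Rot(25)); s()
    ~~~~~~~~~~^^^^^^^^^^^^^^^^^^^^^^^^^^^^^^^^^^
workcell.PlanningError: the arm cannot take that pose within its joint ranges
```

```bash
cat > s4.py <<'E'
from h import *
s=lambda: (lambda s:print(round(s["t"],1),np.round(s["joint_positions"]),np.round(s["tcp_pos"],1),np.round(s["ft_force"],1),round(s["width"],3),round(s["grasp_force"],1)))(robot.read_state())
for p,Q in (([420,260,290],Rot(20,np.deg2rad(-10))),([440,250,290],Rot(20,np.deg2rad(-10))),([440,260,270],Rot(30,np.deg2rad(-10)))):
    try: robot.move_linear(p,Q,rate=150); s(); break
    except robot.PlanningError as e: print(p,e)
else: raise SystemExit
robot.goto(np.array([520,20,370.]),Rot(20)); s()
R=Rot(34);z=R[:,2]
print(robot.ik(B-100*z,R))
robot.goto(B-100*z,R); s()
for n in("side","top"):
    c=cam(n); np.save(n+"4.npy",c,allow_pickle=True)
cv2.imwrite("pics/s4.png",cv2.resize(np.load("side4.npy",allow_pickle=True).item()["img"][150:384,170:400,::-1],(590,600),interpolation=2))
E
python3 s4.py
```

```text
17.6 [  9. -11. -50. 111.   8.  64.  36.] [419.4 260.1 289. ] [-0.1  0.8  0.7] 1.0 0.0
18.7 [ 13. -12. -18. 105.  -3.  66.  89.] [519.7  21.5 369.4] [ 0.4  0.8 -0.6] 1.001 0.0
[ 13.53173402 -10.02840671  -5.37684078 124.51567068 -13.33190174
  32.64590737 110.2856577 ]
19.4 [ 13. -10.  -6. 124. -13.  33. 110.] [554.9 -80.4 234. ] [0.2 0.5 1. ] 1.001 0.0
```

View pics/s4.png

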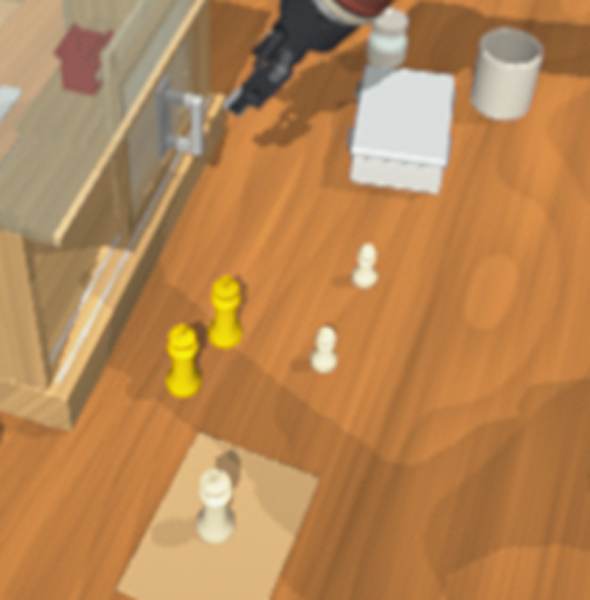

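The king stands upright on the mat at (215,515), and the gripper is in front of the pull at (185,125). Now the door.

```bash
cat > s5.py <<'E'
from h import *
s=lambda: (lambda s:print(round(s["t"],1),np.round(s["joint_positions"]),np.round(s["tcp_pos"],1),np.round(s["ft_force"],1),round(s["width"],3),round(s["grasp_force"],1)))(robot.read_state())
R=Rot(34);z=R[:,2];L=np.array([-np.sin(YAW),np.cos(YAW),0])
print(robot.move_linear(B,R,rate=70,contact_N=8)); s()
robot.grab(25); robot.sleep(.1); s()
b=np.array(robot.read_state()["tcp_pos"])
print(robot.move_linear(b+165*L,R,rate=60,contact_N=25)); s()
print(robot.move_linear(b+212*L,R,rate=20,contact_N=14)); s()
E
python3 s5.py
```

```text
False
21.1 [ 12.   3.  -6. 124. -14.  21. 111.] [610.1 -79.1 150.5] [0.6 0.2 0.9] 0.998 0.0
21.9 [ 12.   3.  -6. 124. -14.  21. 111.] [610.  -79.  150.1] [-3.3  0.5  3.7] 0.137 26.6
False
24.8 [ -3.   2. -14. 125.  22.  22.  59.] [600.2  86.1 150. ] [-9.8 -1.8  9.3] 0.138 27.9
True
26.2 [ -5.   2. -15. 124.  27.  23.  50.] [598.4 114.7 150.1] [-2.8 -0.9  4.4] 0.136 27.0
```

```bash
cat > s6.py <<'E'
from h import *
s=lambda: (lambda s:print(round(s["t"],1),np.round(s["tcp_pos"],1),np.round(s["ft_force"],1),round(s["width"],3)))(robot.read_state())
R=Rot(34);z=R[:,2];L=np.array([-np.sin(YAW),np.cos(YAW),0])
p=np.array(robot.read_state()["tcp_pos"])
print(robot.move_linear(p+12*L,R,rate=10,contact_N=18)); s()
robot.open(); robot.sleep(.1); s()
p=np.array(robot.read_state()["tcp_pos"])
robot.move_linear(p-110*z,R,rate=90); s()
robot.goto(np.array([520,20,370.]),Rot(20)); robot.goto(np.array([480,-250,400.]),Rot(10)); s()
c=cam("side");cv2.imwrite("pics/s6.png",cv2.resize(c["img"][120:384,80:400,::-1],(720,594),interpolation=2))
E
python3 s6.py
```

```text
True
26.9 [598.4 114.8 150.1] [-1.7 -1.8  3.9] 0.136
27.7 [598.2 114.2 149.7] [-0.3  0.6 -0.1] 0.994
29.1 [536.7 110.7 240.2] [-0.1 -0.2  1.8] 0.997
30.8 [ 480.6 -248.1  399.2] [ 0.2 -0.3  0.2] 0.996
```

View pics/s6.png

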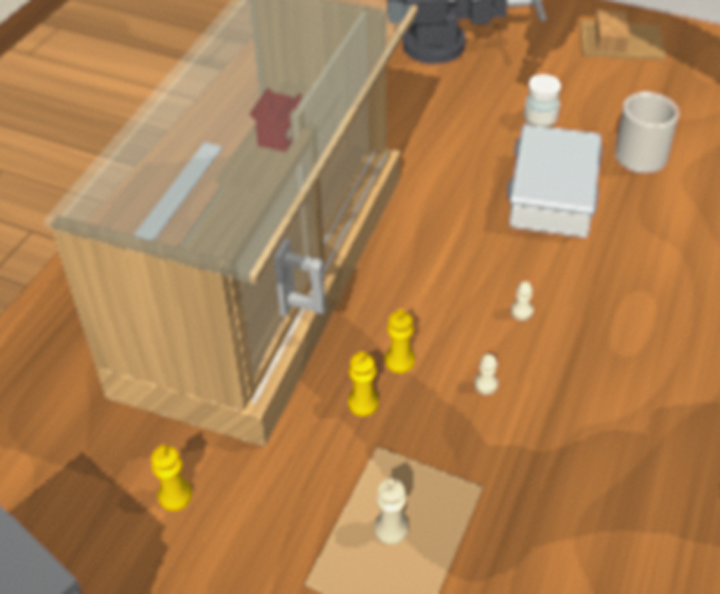

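The door's left stile meets the end wall at about (245,340), and a second 18 N push moved it only 0.1 mm, so it is against a hard stop. The king is upright on the mat at (390,515) and the bystanders look where they were. Handing in.

```bash
python3 -c "
from workcell import robot
print(robot.finish_job())"
```

```text
the job is handed in; nothing more can be done
None
```

The king stands upright on the mat, the door is shut against the frame, and the gripper has let go of everything; I handed the job in at about 31 s, and no verdict was returned.

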